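# Clamp a lino printing block in the bench quick-clamp

## Task

Lay the lino printing block flat on the clamp board, lino face up, between the sliding jaw and the wooden end stop with its long side along the board. Then squeeze the clamp's trigger again and again, gently, until the jaw has pushed the block fully against the stop and holds it firmly without bruising it; move the jaw only by its trigger, let go, and leave the jar, the bottle and the roller alone.

Things in the scene. Friction and masses are not known exactly. Their poses are not given: they have to be found in the camera images.
- block: the lino printing block: loose, 60 (x, long) x 44 (y) x 30 mm (z), about 0.12 kg, plain wood with a 6 mm grey lino sheet with carved dark lines on top. Origin: centre of its underside; x along the 60 mm. Soft: more than 38 N from the jaw bruises it. Either end may face the jaw.
- clamp: one-hand clamp on a fixed plywood board 310 (x) x 110 (y) x 16 mm; origin: centre of the board's underside; +x is the way the jaw advances. On its line y = 0: black housing (x -98 to -18 mm, 40 mm wide, top at z = 100); on it the fixed handle, and the trigger in front of that. The block lies on the board (z = 16) between jaw and stop; no side guides.
- jaw: sliding jaw, moves along the clamp's +x by a ratchet of 4 mm steps, never back. Steel plate 40 x 34 mm on a toothed bar; 18 mm before it a rubber pad 36 x 26 mm on a spring (3 N per mm, travel 16 mm). Origin: middle of the relaxed pad's face (32 mm above the table), fixed to the bar. At the start 72 to 100 mm from the stop. 10 N on the block is firm.
- stop: the wooden end stop, fixed on the board's far end, set at a slightly different place each time: 18 (x) x 70 (y) x 30 mm (z). Origin: middle of the foot of the face that looks at the jaw, on the board's top; +x along the clamp's +x, away from the jaw.
- trigger: the grey plastic trigger; origin at its hinge, axes along the clamp's when released; squeezing tips its z towards the clamp's -x by up to 0.28 rad; it springs back (2 to 3 N at the grip). A full free squeeze moves the jaw 2 steps (8 mm), a part step is lost. The squeeze reaches the jaw about 1.5 times as strong; over 45 N bends it. When 22 N stalls early twice at one angle the jaw is tight.
- trigger_grip (a point): where to squeeze the trigger: on its middle line, 150 mm above the table, 65 mm above its hinge; there 12 mm thick in the clamp's x, 24 mm wide, top at 180 mm. Its front face is 54 mm from the handle's rear face when released, 36 mm when fully squeezed.
- handle_grip (a point): centre of the fixed handle, 150 mm above the table; 14 mm thick in the clamp's x, 26 mm wide in y, top at 185 mm. It stands behind the trigger (towards the clamp's -x) and does not give way.
- paint_jar: bystander: amber glass jar with a black lid, 58 mm wide, 62 mm high, standing; origin: centre of its underside
- ink_bottle: bystander: clear bottle with a black cap, 40 mm wide, 85 mm high, standing; origin: centre of its underside
- brayer: bystander: rubber ink roller with a wooden handle, about 150 mm long and 85 mm wide, lying; origin: under the front end of its handle, x towards the roller
Not all that is in view belongs to the job. What is shaped like the block but blue, orange or yellow is not meant.

How it is judged:
By the outcome, as a careful person would: the job done as asked, in the order asked, and still so for the second after the job is handed in, with the robot touching nothing.
It also fails if it takes over 72 s, if anything falls off the work surface, if the arm or the gripper's body presses on something with over 40 N, if the wrist force passes 120 N, or if a joint passes its speed limit or range.

## Robot

A 6-joint arm with a two-finger parallel gripper is mounted at the origin on the work surface. World frame = base frame: x ahead of the robot, y to its left, z up, the work surface at z = 0. Lengths are in m, angles in rad, forces in N, time in s.
With the tool pointing down it reaches from about 0.275 to 0.75 m from the base axis. Payload 10.2 kg.
Tool frame: the origin (TCP) lies midway between the tips of the shut fingers; the grasp point (between the pads) lies r.hold_point_z behind it (r.hold_point_z is the distance from the TCP to the grasp point, in m); z points along the fingers, y is the line along which they close (so a half turn about z gives the same grasp; the last joint's range is limited). The gripper opens to 85 mm and grips with 20 to 120 N. Pads are 22 mm wide; open, the fingers measure 114 mm over their backs; the gripper's body (76 mm by 85 mm) begins 54 mm behind the grasp point. The pads swing forward as they close: fully open they stand 13 mm farther back than shut.
Start: joints at [0.907, 0.313, 1.498, -0, 1.331, -0.223], TCP at [0.224, 0.475, 0.231] pointing down, gripper open.
Joint ranges: [-2.94, 2.94], [-0.97, 2.17], [0.19, 2.56], [-1.23, 4.37], [0.02, 3.11], [-2.88, 2.88]. Speed limits (rad/s): [2.39, 2.39, 3.01, 3.14, 3.14, 3.14].

## Interface

Orientations are given as a rotation vector (axis times angle).
In Python, from station import r gives the robot as it stands.
- The arm moves only by the tool drive_tool, never from a script. Its argument "targets" is one flat list of numbers, 7 for each row, row after row: the shift along the tool's x, y, z in m, then the turn, a rotation vector about the tool's x, y, z in rad, then the opening, from -1 (shut) to 1 (fully open), so that 0 is half open. A call has 1 to 8 rows; each row is the pose to reach, as a shift and turn from the pose commanded when the call began, along the tool's axes at that moment; what a row does not reach only later rows make up. A row lasts 1/10 s, in which the tool goes at most 50 mm and 8.59 degrees, less where a joint would pass 70% of its speed; a pose out of reach is approached as far as the arm can. A call with a gripper value outside its range is refused whole. The fingers move at their own pace and stop on an object; the grip force is fixed at half the most. Time passes only in rows, so rows that repeat a pose let the fingers close. It gives the time, the measured TCP pose, the force, the opening and the grip force at its end, in the units of the state.
- r.sense(): the state, without advancing time (a new reading comes with each control period).
- r.read_camera(name): name is "scene" or "top" or "wrist"; returns (picture, depth): 400x640x3 uint8, blue, green, red; 400x640 float32, m along the optical axis (not along the pixel's ray), 0 where there is no reading.
- r.calibration(name): a dict with "intrinsics" (3x3 intrinsics, pixels), "R" (3x3) and "t" (3): a world point X has camera coordinates R X + t. Camera axes: x right, y down, z forward; pixel columns grow to the right and rows downward; lengths in m; the calibration is good to about 2 mm. A picture is of the moment at which its call begins: read the wrist's pose just before it. calibration takes no time and is no camera call; for the wrist camera it gives the pose at the moment of the call.
- r.hand_in(): hands the job in; it is judged then, once.
Trained networks look in the newest picture that a camera, given by its name, has taken for a name from the list of things; names that differ only in an ending like _2 or _b are one class to them, and where a whole thing is asked for, a point or a joint stands for the part that bears it (a point fixed in the world has none). Each returns a list of dicts, best first, with "score" (0 to 1); they miss things now and then, are a little off and sometimes report something else, mostly with a low value. They report only what shows in the picture. A call takes as long as a camera call. They do not tell look-alikes from the thing itself.
- r.trace(label, camera): "pixels" (400x640 bool, what is visible of it) and "rect" ([centre column, centre row, width, height] in pixels, round what is visible of it).
The state is a dict: "t": time; "joint_positions": joint angles; "qvel": joint speeds; "joint_torque": joint torques, N m; "eef_pos": TCP position; "ee_rot": TCP orientation; "ft_force": force on the tool from outside, world axes, zero at the start; "torque": the same for the moment, N m; "width": opening from 0.0 (shut) to 1.0 (fully open); "grip_force": force on a finger pad.
Only numpy, scipy, OpenCV 4.12 (cv2) and the standard library are available. Lean on these libraries where they do the work, as an engineer would, in place of code of your own. Each camera call takes 0.05 s, during which the arm holds its last target. There are 200 camera calls.

## Working session

There is one attempt and no reset: what is moved stays moved. The work goes in short steps, Python scripts to look and compute and a tool call to move; the robot and the scene stay as the last step left them, time stands still between calls to the robot, and variables do not carry over. Pictures are saved under pics/ and viewed, at most 10 in all, crops included, and the job is handed in when it is done.

Besides the shell and the picture viewer there is one more tool, called after "Call:" as name(argument=value, ...) on one line, values as JSON. drive_tool: Moves the arm, as the interface text tells. Its arguments: {"type":"object","properties":{"targets":{"type":"array","items":{"type":"number"}}},"required":["targets"]}

```bash
ls; mkdir -p pics; cat > h.py <<'E'
from station import r
import numpy as np, cv2
from scipy.spatial.transform import Rotation as Ro
def cloud(cam,depth,mask=None):
    c=r.calibration(cam);K=np.array(c["intrinsics"]);R=np.array(c["R"]);t=np.array(c["t"])
    m=depth>0
    if mask is not None: m&=mask
    v,u=np.nonzero(m);z=depth[v,u]
    P=np.c_[(u-K[0,2])/K[0,0]*z,(v-K[1,2])/K[1,1]*z,z]
    return (P-t)@R,u,v
E
python3 - <<'E'
from h import *
print(r.sense(),r.hold_point_z)
ims=[]
for c in("scene","top"):
    p,d=r.read_camera(c);ims.append(p)
    np.savez("/tmp/"+c,p=p,d=d)
    for n in("block","clamp","jaw","stop","trigger","paint_jar","ink_bottle","brayer"):
        for o in r.trace(n,c)[:3]:
            if o["score"]<.3: continue
            P,u,v=cloud(c,d,o["pixels"])
            print(c,n,round(o["score"],2),np.round(o["rect"]),np.round(np.median(P,0),3),np.round(np.percentile(P,3,0),3),np.round(np.percentile(P,97,0),3))
cv2.imwrite("pics/a.png",ims[0]);cv2.imwrite("pics/b.png",ims[1])
E
```

```text
pics
{'t': 0.0, 'joint_positions': array([ 9.06613861e-01,  3.13450609e-01,  1.49845286e+00,  1.21826994e-05,
        1.33099417e+00, -2.23380842e-01]), 'qvel': array([-0.00134618, -0.00143405,  0.00072724,  0.00019192, -0.00092734,
       -0.0008263 ]), 'joint_torque': array([ 4.72365373e-04, -4.12267435e+01, -2.59746462e+01, -1.54881145e-04,
        4.06781139e-03, -2.21486846e-05]), 'eef_pos': array([0.22383316, 0.47460504, 0.23072883]), 'ee_rot': array([-6.86696861e-01, -3.06503852e+00,  1.84298225e-03]), 'ft_force': array([-0.67362068,  0.9180498 , -0.6380325 ]), 'torque': array([ 0.01892781, -0.00196365,  0.01333623]), 'grip_force': 0.0, 'width': 0.996450346948688} 0.0187
scene block 0.93 [377. 300.  37.  34.] [0.538 0.234 0.027] [ 0.503  0.208 -0.002] [0.564 0.255 0.03 ]
scene block 0.74 [425. 292.  31.  31.] [0.448 0.293 0.027] [0.418 0.26  0.001] [0.471 0.323 0.03 ]
scene block 0.67 [387. 260.  30.  28.] [0.441 0.177 0.026] [ 0.407  0.148 -0.001] [0.46  0.206 0.03 ]
scene clamp 0.61 [279. 282. 122. 100.] [0.664 0.083 0.014] [ 0.601 -0.09   0.006] [0.71  0.179 0.169]
scene ja
[... 1032 characters left out ...]
 136.  68.  21.] [0.645 0.024 0.045] [ 0.632 -0.005  0.015] [0.665 0.153 0.052]
top stop 0.71 [340. 134.  13.  31.] [ 0.657 -0.103  0.045] [ 0.624 -0.115  0.016] [ 0.692 -0.094  0.048]
top trigger 0.61 [267. 126.   5.  17.] [0.638 0.065 0.171] [0.633 0.057 0.101] [0.655 0.074 0.181]
top paint_jar 0.73 [356. 228.  26.  26.] [ 0.43 -0.14  0.06] [ 0.403 -0.17  -0.002] [ 0.457 -0.116  0.064]
top paint_jar 0.33 [266. 125.   7.  20.] [0.64  0.065 0.168] [0.633 0.057 0.099] [0.657 0.079 0.181]
top ink_bottle 0.63 [177. 148.  22.  23.] [0.617 0.283 0.056] [0.603 0.271 0.011] [0.636 0.302 0.085]
top brayer 0.93 [443. 171.  35.  59.] [ 0.535 -0.387  0.021] [ 0.5   -0.417  0.006] [ 0.638 -0.335  0.031]
```

View pics/a.png

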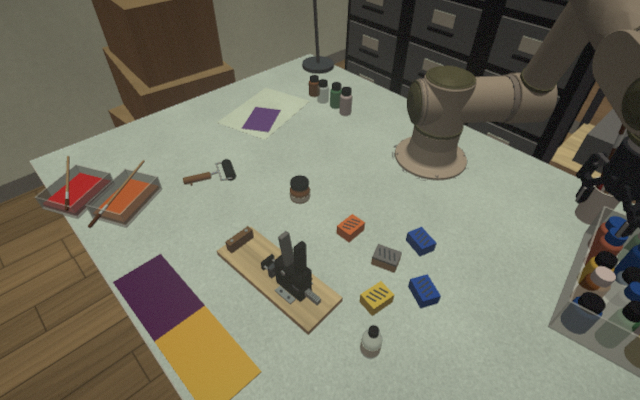

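View pics/b.png

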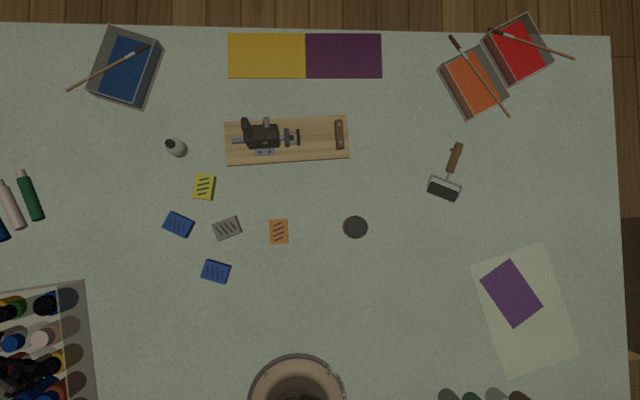

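The pictures show the grey lino block at top (227,228), lino up. The look-alikes are blue (179,224; 216,271), orange (279,231) and yellow (204,187). The clamp points towards world -y, with its stop at (340,134). Next I fit the poses.

```bash
cat >> h.py <<'E'
def rect(P):
    (c,s,a)=cv2.minAreaRect((P[:,:2]*1000).astype(np.float32))
    b=cv2.boxPoints((c,s,a)); e=[b[1]-b[0],b[2]-b[1]]; l=max(e,key=np.linalg.norm)
    return np.round(c,1),np.round(sorted(s),1),round(float(np.degrees(np.arctan2(l[1],l[0]))),1)
def sel(P,lo,hi): return P[np.all((P>lo)&(P<hi),1)]
E
python3 - <<'E'
from h import *
for c in("scene","top"):
    f=np.load(f"/tmp/{c}.npz");P,u,v=cloud(c,f["d"])
    print(c,"board",rect(sel(P,(.56,-.15,.011),(.74,.2,.022))))
    print("stop",rect(sel(P,(.6,-.13,.038),(.72,-.08,.055))))
    print("block",rect(sel(P,(.39,.125,.022),(.47,.215,.04))))
    for n,lo,hi in(("trig",(.6,.055,.14),(.7,.09,.19)),("hand",(.6,.09,.14),(.7,.17,.19)),("hous",(.6,.05,.08),(.7,.19,.11)),("jaw",(.6,-.03,.035),(.7,.045,.06))):
        q=sel(P,lo,hi); print(n,rect(q),len(q),np.round(q[:,2].max(),3))
s=r.sense();print(Ro.from_rotvec(s["ee_rot"]).as_matrix().round(3))
p,d=r.read_camera("wrist");cal=r.calibration("wrist");print(np.round(-np.array(cal["R"]).T@cal["t"],3),np.round(cal["R"],2))
E
```

```text
scene board (array([652.9,  28.4]), array([111.7, 310.2]), -85.8)
stop (array([ 662.4, -101.1]), array([20.9, 70.7]), 3.3)
block (array([431.1, 173.7]), array([46.7, 60. ]), -68.6)
trig (array([650.8,  68.5]), array([18. , 24.1]), 10.1) 205 0.18
hand (array([647.3, 110.8]), array([13.7, 25.5]), 4.7) 234 0.185
hous (array([651.9,  87.9]), array([38.8, 78.1]), -81.3) 503 0.11
jaw (array([655.3,  14.6]), array([34.7, 43. ]), 88.5) 128 0.052
top board (array([649.2,  24.5]), array([111.2, 310.6]), -85.5)
stop (array([ 659.2, -104.8]), array([18.3, 70.5]), 4.4)
block (array([427.3, 169.8]), array([44.2, 60.7]), -68.8)
trig (array([645.5,  64.4]), array([16. , 23.9]), 1.0) 100 0.183
hand (array([642.6, 106.3]), array([14.8, 26.1]), 5.0) 136 0.186
hous (array([644.5,  86.8]), array([45.5, 71.4]), -87.9) 409 0.109
jaw (array([649.3,  18.9]), array([40.3, 53.1]), -88.7) 201 0.06
[[-0.904  0.427  0.   ]
 [ 0.427  0.904 -0.   ]
 [-0.    -0.    -1.   ]]
[0.161 0.503 0.373] [[ 0.43  0.9  -0.  ]
 [ 0.87 -0.41  0.27]
 [ 0.24 -0.12 -0.96]]
```

```bash
cat >> h.py <<'E'
def go(x,y,z,yaw):
    "shift and turn in tool axes to reach a tool-down pose (m), tool y at yaw deg"
    s=r.sense();R=Ro.from_rotvec(s["ee_rot"]);a=np.radians(yaw)
    Y=np.array([np.cos(a),np.sin(a),0]);Z=np.array([0,0,-1.]);X=np.cross(Y,Z)
    T=Ro.from_matrix(np.c_[X,Y,Z])
    print("t",round(s["t"],2),"shift",R.inv().apply(np.array([x,y,z])-s["eef_pos"]).round(4),"turn",(R.inv()*T).as_rotvec().round(3))
E
python3 -c "
from h import *
go(.429,.172,.13,21.3)"
```

```text
t 0.95 shift [-0.3146 -0.1864  0.1013] turn [ 0.    -0.     0.758]
```

Call:
drive_tool(targets=[-0.3146,-0.1864,0.1013,0,0,0.758,1,-0.3146,-0.1864,0.1013,0,0,0.758,1,-0.3146,-0.1864,0.1013,0,0,0.758,1,-0.3146,-0.1864,0.1013,0,0,0.758,1,-0.3146,-0.1864,0.1013,0,0,0.758,1,-0.3146,-0.1864,0.1013,0,0,0.758,1,-0.3146,-0.1864,0.1013,0,0,0.758,1,-0.3146,-0.1864,0.1013,0,0,0.758,1])

```text
t: 1.75
eef_pos: [0.4302, 0.1693, 0.1292]
ee_rot: [-1.775, -2.592, 0.001]
ft_force: [1.2, -0.2, -0.1]
width: 1.003
grip_force: 0.0
```

Call:
drive_tool(targets=[0,0,0,0,0,0,1,0,0,0,0,0,0,1,0,0,0,0,0,0,1])

```text
t: 2.05
eef_pos: [0.4287, 0.1727, 0.1303]
ee_rot: [1.771, 2.595, 0.001]
ft_force: [-0.5, 0.7, -0.1]
width: 0.998
grip_force: 0.0
```

```bash
python3 - <<'E'
from h import *
s=r.sense();print(s["eef_pos"].round(4))
p,d=r.read_camera("wrist");P,u,v=cloud("wrist",d)
cv2.imwrite("pics/w1.png",p)
for o in r.trace("block","wrist")[:3]:
    print(round(o["score"],2),np.round(o["rect"]))
    Q,_,_=cloud("wrist",d,o["pixels"]);Q=Q[Q[:,2]>.02]
    if len(Q)>20: print(rect(Q),Q[:,2].max(),np.median(p[o["pixels"]],0))
go(.429,.172,.003,21.3)
E
```

```text
[0.4287 0.1727 0.1303]
0.9 [264. 316.  79.  65.]
(array([420.2,  45.3]), array([45.6, 59.8]), 2.7) 0.031295882188043155 [ 38.  70. 125.]
0.81 [323. 197.  60.  83.]
(array([428. , 170.7]), array([44.1, 60.8]), -68.3) 0.03145191904099382 [82. 93. 94.]
0.8 [396.  55. 108. 110.]
(array([437.2, 287.7]), array([43.9, 60.4]), 64.3) 0.03175528703036731 [112.  68.  46.]
t 2.15 shift [-9.000e-04 -1.000e-04  1.273e-01] turn [0.001 0.    0.002]
```

View pics/w1.png

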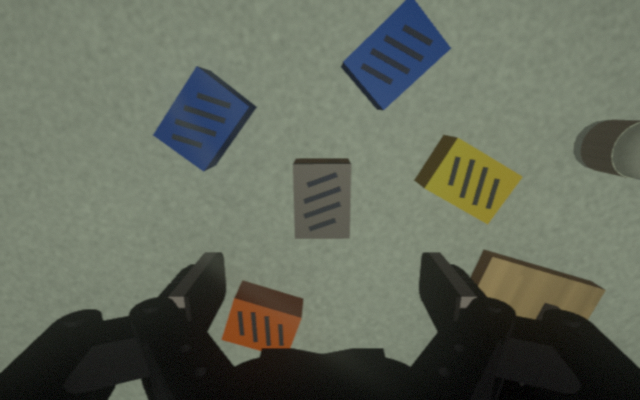

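The grey block shows in the middle of the wrist view at (323,197), at (428,170.7) mm and −68.3°, lino up. I descend and grip it.

Call:
drive_tool(targets=[-0.0017,-0.0015,0.04,0,0,0,1,-0.0017,-0.0015,0.085,0,0,0,1,-0.0017,-0.0015,0.126,0,0,0,1,-0.0017,-0.0015,0.126,0,0,0,1,-0.0017,-0.0015,0.126,0,0,0,0,-0.0017,-0.0015,0.126,0,0,0,-1,-0.0017,-0.0015,0.126,0,0,0,-1,-0.0017,-0.0015,0.126,0,0,0,-1])

```text
t: 2.95
eef_pos: [0.4295, 0.1702, 0.0062]
ee_rot: [1.77, 2.592, 0.004]
ft_force: [-1.8, 0.4, 10.5]
width: 0.503
grip_force: 61.7
```

Call:
drive_tool(targets=[0,0,0,0,0,0,-1,0,0,0,0,0,0,-1,0,0,0,0,0,0,-1,0,0,0,0,0,0,-1])

```text
t: 3.35
eef_pos: [0.4295, 0.1702, 0.0061]
ee_rot: [1.77, 2.592, 0.004]
ft_force: [-2.1, 0.6, 11.3]
width: 0.508
grip_force: 61.7
```

Call:
drive_tool(targets=[0,0,-0.05,0,0,0,-1,0,0,-0.1,0,0,0,-1,0,0,-0.15,0,0,0,-1,0,0,-0.15,0,0,0,-1])

```text
t: 3.75
eef_pos: [0.4311, 0.1704, 0.161]
ee_rot: [1.766, 2.586, 0.014]
ft_force: [-0.0, -0.0, -1.3]
width: 0.503
grip_force: 62.4
```

```bash
python3 -c "
from h import *
go(.6565,-.060,.15,4.4);print(r.sense()['width'])"
```

```text
t 3.75 shift [-0.2966  0.1259  0.0137] turn [0.014 0.001 0.296]
0.5029046432547075
```

Call:
drive_tool(targets=[-0.297,0.126,0.0137,0,0,0.296,-1,-0.297,0.126,0.0137,0,0,0.296,-1,-0.297,0.126,0.0137,0,0,0.296,-1,-0.297,0.126,0.0137,0,0,0.296,-1,-0.297,0.126,0.0137,0,0,0.296,-1,-0.297,0.126,0.0137,0,0,0.296,-1,-0.297,0.126,0.0137,0,0,0.296,-1,-0.297,0.126,0.0137,0,0,0.296,-1])

```text
t: 4.55
eef_pos: [0.6545, -0.0636, 0.1394]
ee_rot: [2.139, 2.301, -0.0]
ft_force: [-0.3, 0.1, -1.9]
width: 0.503
grip_force: 62.2
```

Call:
drive_tool(targets=[0,0,0,0,0,0,-1,0,0,0,0,0,0,-1,0,0,0,0,0,0,-1])

```text
t: 4.85
eef_pos: [0.6532, -0.06, 0.1408]
ee_rot: [2.134, 2.305, 0.0]
ft_force: [-0.5, -1.4, -1.4]
width: 0.506
grip_force: 62.2
```

```bash
python3 - <<'E'
from h import *
s=r.sense();print(s["eef_pos"].round(4))
p,d=r.read_camera("wrist");P,u,v=cloud("wrist",d)
cv2.imwrite("pics/w2.png",p)
print("board",rect(sel(P,(.56,-.15,.011),(.74,.2,.022))))
q=sel(P,(.6,-.13,.038),(.72,-.08,.06));print("stop",len(q),len(q)and rect(q))
print("held",(lambda q:(len(q),len(q)and rect(q)))(sel(P,(.6,-.11,.155),(.72,-.01,.2))))
for n in("jaw","stop","block","trigger"):
  for o in r.trace(n,"wrist")[:1]:
    Q,_,_=cloud("wrist",d,o["pixels"])
    print(n,round(o["score"],2),np.round(o["rect"]),np.percentile(Q,[3,50,97],0).round(3).tolist())
J=sel(P,(.62,-.03,.025),(.69,.06,.06));print("jaw min y pct",np.percentile(J[:,1],[0,1,3,10,30]).round(4) if len(J) else 0, np.histogram(J[:,1],bins=18,range=(-.03,.06)))
go(.6565,-.060,.024,4.4)
E
```

```text
[ 0.6532 -0.06    0.1408]
board (array([652.8, -14. ]), array([110.6, 195.7]), -85.6)
stop 0 0
held (27846, (array([654. , -59.7]), array([ 61.3, 109.6]), 4.4))
jaw 0.73 [330.  95.  59.  70.] [[0.633, -0.006, 0.032], [0.65, 0.019, 0.045], [0.668, 0.039, 0.052]]
block 0.66 [42. 34. 84. 62.] [[0.417, 0.023, 0.002], [0.443, 0.042, 0.028], [0.451, 0.063, 0.03]]
jaw min y pct [-0.0079 -0.0067 -0.0055 -0.0025  0.0117] (array([  0,   0,   0,   0, 135, 367, 180, 173, 233, 371, 473, 453, 176,
       142, 401,  11,   0,   0]), array([-0.03 , -0.025, -0.02 , -0.015, -0.01 , -0.005,  0.   ,  0.005,
        0.01 ,  0.015,  0.02 ,  0.025,  0.03 ,  0.035,  0.04 ,  0.045,
        0.05 ,  0.055,  0.06 ]))
t 5.1 shift [0.0005 0.0031 0.1165] turn [ 0.  0. -0.]
```

View pics/w2.png

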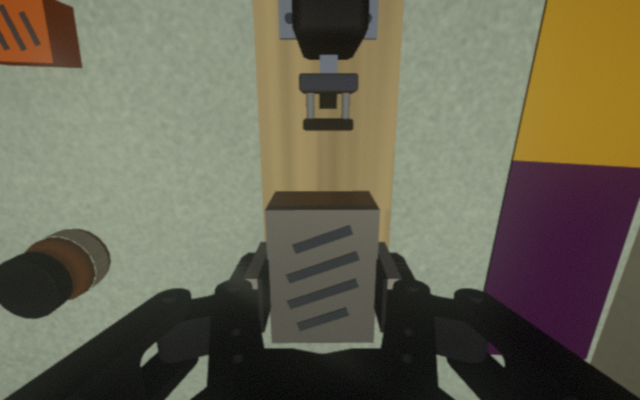

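The wrist view shows the board with the pad face at (328,125) and the block held straight, with free board beneath it. The pad–stop gap is about 88 mm. I lower the block.

Call:
drive_tool(targets=[0.0005,0.0031,0.04,0,0,0,-1,0.0005,0.0031,0.08,0,0,0,-1,0.0005,0.0031,0.105,0,0,0,-1,0.0005,0.0031,0.113,0,0,0,-1,0.0005,0.0031,0.1165,0,0,0,-1,0.0005,0.0031,0.1165,0,0,0,-1,0.0005,0.0031,0.1165,0,0,0,-1])

```text
t: 5.8
eef_pos: [0.6575, -0.0605, 0.0255]
ee_rot: [2.134, 2.303, 0.002]
ft_force: [-0.3, -0.5, -0.6]
width: 0.505
grip_force: 62.3
```

Call:
drive_tool(targets=[0,0,0.0015,0,0,0,-1,0,0,0.003,0,0,0,-1,0,0,0.003,0,0,0,-1])

```text
t: 6.1
eef_pos: [0.6571, -0.0604, 0.0223]
ee_rot: [2.134, 2.303, 0.001]
ft_force: [-2.5, 0.4, 5.4]
width: 0.503
grip_force: 63.1
```

Call:
drive_tool(targets=[0,0,0,0,0,0,-0.6,0,0,0,0,0,0,0.1,0,0,0,0,0,0,0.4,0,0,0,0,0,0,0.7,0,0,0,0,0,0,0.7,0,0,-0.04,0,0,0,0.7,0,0,-0.09,0,0,0,0.7,0,0,-0.14,0,0,0,0.7])

```text
t: 6.9
eef_pos: [0.6562, -0.0602, 0.1623]
ee_rot: [-2.135, -2.304, 0.001]
ft_force: [0.8, -0.1, 0.4]
width: 0.853
grip_force: 0.0
```

Call:
drive_tool(targets=[0,0,-0.05,0,0,0,1,0,0,-0.1,0,0,0,1,0,0,-0.1,0,0,0,1,0,0,-0.1,0,0,0,1])

```text
t: 7.3
eef_pos: [0.6568, -0.0603, 0.2614]
ee_rot: [2.134, 2.303, 0.001]
ft_force: [-0.6, -0.9, -0.3]
width: 0.999
grip_force: 0.0
```

```bash
python3 - <<'E'
from h import *
s=r.sense();print(s["eef_pos"].round(4),s["width"])
p,d=r.read_camera("wrist");P,u,v=cloud("wrist",d)
cv2.imwrite("pics/w3.png",p)
print("board",rect(sel(P,(.56,-.15,.011),(.74,.2,.022))))
for n,lo,hi in(("stop",(.6,-.13,.038),(.72,-.09,.06)),("block",(.6,-.089,.035),(.72,-.018,.06)),("trig",(.6,.05,.165),(.7,.09,.19)),("hand",(.6,.09,.165),(.7,.17,.2)),("pad",(.62,-.018,.025),(.69,.06,.06))):
    q=sel(P,lo,hi); print(n,len(q),len(q)and(rect(q),np.percentile(q[:,1],[0,2,50,98,100]).round(4),q[:,2].max()))
go(.646,.088,.25,-85.6);go(.646,.088,.25,94.4)
E
```

```text
[ 0.6568 -0.0603  0.2614] 0.9993955071314485
board (array([651. ,  -5.8]), array([110.4, 247.2]), -85.6)
stop 984 ((array([ 658.5, -101.2]), array([24.5, 70.1]), 3.9), array([-0.1158, -0.1142, -0.1034, -0.0934, -0.09  ]), np.float64(0.04659375639474915))
block 2107 ((array([655.2, -59.5]), array([44. , 60.1]), -85.6), array([-0.089 , -0.0875, -0.058 , -0.0303, -0.028 ]), np.float64(0.04631788682446264))
trig 858 ((array([646.3,  61.7]), array([12.2, 23.9]), 3.1), array([0.0552, 0.0557, 0.0609, 0.067 , 0.0682]), np.float64(0.18032780814464092))
hand 0 0
pad 1336 ((array([649.6,  19. ]), array([39.3, 51.3]), -85.5), array([-0.0078, -0.0062,  0.0205,  0.0437,  0.046 ]), np.float64(0.059740848852717944))
t 7.35 shift [0.1486 0.001  0.0098] turn [-2.00e-03  1.00e-03  1.57e+00]
t 7.35 shift [0.1486 0.001  0.0098] turn [-1.000e-03 -2.000e-03 -1.572e+00]
```

View pics/w3.png

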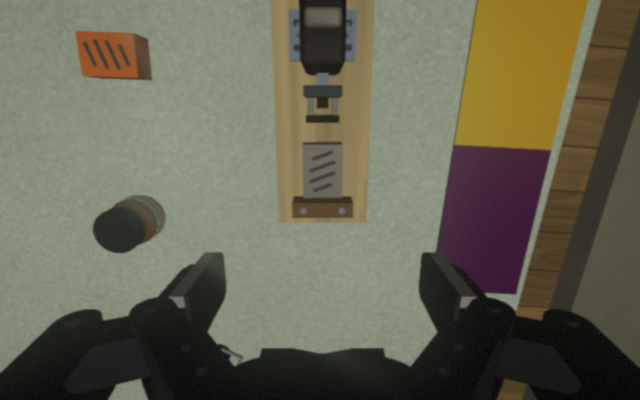

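The block lies straight at the stop (322,170) with the lino up and the pad behind it at (322,118). I now straddle the trigger and handle with open fingers. The front pad will push the trigger by arm motion only.

Call:
drive_tool(targets=[0.152,0,0.0,0,0,-1.57,1,0.152,0,0,0,0,-1.57,1,0.152,0,0,0,0,-1.57,1,0.152,0,0,0,0,-1.57,1,0.152,0,0,0,0,-1.57,1,0.152,0,0,0,0,-1.57,1,0.152,0,0,0,0,-1.57,1,0.152,0,0,0,0,-1.57,1])

```text
t: 8.15
eef_pos: [0.6446, 0.0913, 0.2585]
ee_rot: [-0.451, -3.105, 0.001]
ft_force: [0.2, -0.9, -0.6]
width: 0.998
grip_force: 0.0
```

Call:
drive_tool(targets=[0,0,0,0,0,0,1])

```text
t: 8.25
eef_pos: [0.6447, 0.0913, 0.2588]
ee_rot: [-0.459, -3.104, 0.001]
ft_force: [-0.5, -0.0, 0.1]
width: 1.0
grip_force: 0.0
```

```bash
python3 -c "
from h import *
print(r.sense()['eef_pos']);go(.645,.0915,.235,94.4)"
```

```text
[0.64465225 0.09128694 0.2587791 ]
t 8.25 shift [-0.0003  0.0003  0.0238] turn [-0.    -0.003 -0.37 ]
```

Call:
drive_tool(targets=[0,0,0.024,0,0,-0.37,1,0,0,0.024,0,0,-0.37,1,0,0,0.024,0,0,-0.37,1,0,0,0.024,0,0,-0.37,1,0,0,0.024,0,0,-0.37,1])

```text
t: 8.75
eef_pos: [0.6449, 0.0913, 0.2361]
ee_rot: [0.111, -3.138, -0.0]
ft_force: [0.1, -0.3, -0.8]
width: 0.997
grip_force: 0.0
```

```bash
python3 - <<'E'
from h import *
s=r.sense();print(s["eef_pos"].round(4))
p,d=r.read_camera("wrist");P,u,v=cloud("wrist",d)
cv2.imwrite("pics/w4.png",p)
for n,lo,hi in(("trig",(.6,.045,.168),(.7,.085,.182)),("hand",(.6,.09,.168),(.7,.13,.19)),("trigmid",(.6,.045,.13),(.7,.085,.16))):
    q=sel(P,lo,hi); print(n,len(q),len(q)and(rect(q),np.percentile(q[:,1],[0,2,50,98,100]).round(4),q[:,2].max()))
go(.645,.0915,.125,94.4)
E
```

```text
[0.6449 0.0913 0.2361]
trig 755 ((array([645.9,  62.6]), array([13.2, 23.5]), 3.8), array([0.0559, 0.0564, 0.0632, 0.0691, 0.0697]), np.float64(0.1810864542940183))
hand 932 ((array([642.9, 106.7]), array([14.4, 25.9]), 5.6), array([0.0989, 0.0995, 0.1061, 0.1136, 0.1147]), np.float64(0.18593072427352197))
trigmid 393 ((array([643.3,  70.7]), array([12.5, 25.8]), 30.7), array([0.0588, 0.0608, 0.071 , 0.0746, 0.0749]), np.float64(0.1599999404415197))
t 8.8 shift [-0.0002  0.0002  0.1113] turn [ 0.    -0.001 -0.005]
```

View pics/w4.png

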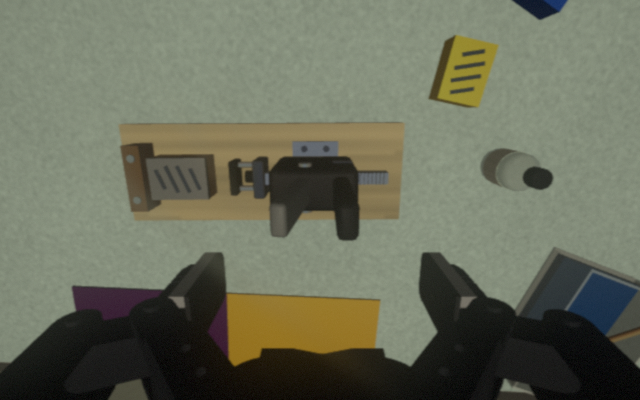

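The trigger (280,220) and handle (347,220) stand between the open pads, with front and rear clearance. I descend.

Call:
drive_tool(targets=[0,0,0.04,0,0,0,1,0,0,0.08,0,0,0,1,0,0,0.111,0,0,0,1,0,0,0.111,0,0,0,1,0,0,0.111,0,0,0,1])

```text
t: 9.3
eef_pos: [0.6455, 0.0913, 0.1268]
ee_rot: [-0.116, 3.139, -0.0]
ft_force: [0.0, -0.6, 0.5]
width: 0.999
grip_force: 0.0
```

Call:
drive_tool(targets=[0,0.004,0,0,0,0,1,0,0.008,0,0,0,0,1,0,0.01,0,0,0,0,1,0,0.012,0,0,0,0,1,0,0.012,0,0,0,0,1])

```text
t: 9.8
eef_pos: [0.6444, 0.1032, 0.1263]
ee_rot: [-0.118, 3.138, -0.001]
ft_force: [1.2, -2.8, 2.0]
width: 0.997
grip_force: 1.1
```

Call:
drive_tool(targets=[0,0.003,0,0,0,0,1,0,0.006,0,0,0,0,1,0,0.009,0,0,0,0,1,0,0.011,0,0,0,0,1,0,0.011,0,0,0,0,1])

```text
t: 10.3
eef_pos: [0.6434, 0.1142, 0.1261]
ee_rot: [-0.118, 3.139, -0.001]
ft_force: [-0.4, -4.4, 3.6]
width: 1.004
grip_force: 2.3
```

```bash
cat > pad.py <<'E'
from h import *
s=r.sense();print(round(s["t"],2),s["eef_pos"].round(4),s["ft_force"].round(1))
for c in("top",):
    p,d=r.read_camera(c);P,u,v=cloud(c,d)
    for n,lo,hi in(("pad+block top",(.63,-.1,.03),(.68,.03,.06)),):
        q=sel(P,lo,hi);h,e=np.histogram(q[:,1],bins=65,range=(-.1,.03));print(n,h.tolist())
E
python3 pad.py
```

```text
10.3 [0.6434 0.1142 0.1261] [-0.4 -4.4  3.6]
pad+block top [13, 14, 12, 0, 7, 18, 4, 17, 19, 19, 19, 9, 12, 18, 18, 19, 18, 2, 18, 19, 18, 19, 6, 13, 19, 20, 19, 20, 1, 19, 20, 19, 19, 10, 9, 9, 0, 0, 0, 0, 0, 0, 0, 11, 16, 0, 16, 12, 4, 5, 0, 9, 11, 11, 10, 11, 6, 10, 16, 17, 17, 15, 0, 6, 6]
```

Call:
drive_tool(targets=[0,0.002,0,0,0,0,1,0,0.004,0,0,0,0,1,0,0.005,0,0,0,0,1,0,0.005,0,0,0,0,1])

```text
t: 10.75
eef_pos: [0.6431, 0.119, 0.1261]
ee_rot: [-0.118, 3.139, -0.001]
ft_force: [-0.8, -4.4, 4.7]
width: 0.999
grip_force: 2.7
```

```bash
python3 pad.py
```

```text
10.75 [0.6431 0.119  0.1261] [-0.8 -4.4  4.7]
pad+block top [9, 21, 9, 0, 7, 15, 4, 19, 19, 20, 20, 9, 12, 18, 19, 19, 18, 2, 18, 19, 19, 19, 6, 13, 19, 20, 19, 20, 1, 19, 20, 19, 19, 10, 9, 9, 0, 0, 0, 0, 0, 5, 16, 16, 15, 0, 7, 5, 5, 10, 0, 10, 10, 11, 13, 16, 5, 12, 18, 18, 13, 5, 1, 6, 6]
```

Call:
drive_tool(targets=[0,-0.01,0,0,0,0,1,0,-0.022,0,0,0,0,1,0,-0.022,0,0,0,0,1,0,-0.022,0,0,0,0,1])

```text
t: 11.2
eef_pos: [0.6445, 0.0971, 0.1255]
ee_rot: [0.117, -3.139, -0.001]
ft_force: [-0.6, 0.8, -1.1]
width: 0.998
grip_force: 0.0
```

Call:
drive_tool(targets=[0,0.004,0,0,0,0,1,0,0.008,0,0,0,0,1,0,0.012,0,0,0,0,1,0,0.016,0,0,0,0,1,0,0.02,0,0,0,0,1,0,0.0225,0,0,0,0,1,0,0.0225,0,0,0,0,1])

```text
t: 11.9
eef_pos: [0.6432, 0.1197, 0.1264]
ee_rot: [-0.119, 3.138, -0.002]
ft_force: [-0.9, -4.3, 4.0]
width: 0.995
grip_force: 2.5
```

```bash
python3 pad.py
```

```text
11.9 [0.6432 0.1197 0.1264] [-0.9 -4.3  4. ]
pad+block top [12, 15, 12, 0, 7, 17, 3, 19, 20, 19, 20, 5, 16, 19, 18, 19, 16, 4, 18, 19, 19, 19, 8, 11, 19, 18, 19, 20, 1, 19, 20, 19, 19, 11, 8, 9, 0, 10, 15, 1, 15, 14, 5, 4, 8, 0, 10, 10, 9, 12, 10, 7, 17, 18, 16, 14, 0, 7, 7, 7, 7, 5, 1, 6, 6]
```

Call:
drive_tool(targets=[0,-0.01,0,0,0,0,1,0,-0.0225,0,0,0,0,1,0,-0.0225,0,0,0,0,1,0,-0.0225,0,0,0,0,1])

```text
t: 12.35
eef_pos: [0.6445, 0.097, 0.1256]
ee_rot: [0.117, -3.139, -0.001]
ft_force: [-0.5, -0.1, -0.2]
width: 1.002
grip_force: 0.0
```

Call:
drive_tool(targets=[0,0.004,0,0,0,0,1,0,0.008,0,0,0,0,1,0,0.012,0,0,0,0,1,0,0.016,0,0,0,0,1,0,0.02,0,0,0,0,1,0,0.0225,0,0,0,0,1,0,0.0225,0,0,0,0,1])

```text
t: 13.05
eef_pos: [0.6431, 0.1196, 0.1264]
ee_rot: [-0.119, 3.138, -0.002]
ft_force: [-0.2, -5.2, 3.8]
width: 0.999
grip_force: 2.7
```

```bash
python3 pad.py
```

```text
13.05 [0.6431 0.1196 0.1264] [-0.2 -5.2  3.8]
pad+block top [14, 13, 11, 8, 19, 20, 3, 16, 20, 19, 19, 7, 13, 18, 19, 19, 18, 2, 19, 18, 19, 19, 6, 13, 19, 20, 19, 19, 1, 19, 19, 19, 19, 11, 6, 15, 15, 12, 5, 5, 0, 10, 9, 10, 10, 0, 14, 18, 18, 18, 10, 8, 12, 6, 6, 6, 0, 6, 7, 7, 7, 5, 1, 6, 7]
```

Call:
drive_tool(targets=[0,-0.01,0,0,0,0,1,0,-0.0225,0,0,0,0,1,0,-0.0225,0,0,0,0,1,0,-0.0225,0,0,0,0,1])

```text
t: 13.5
eef_pos: [0.6446, 0.097, 0.1256]
ee_rot: [0.117, -3.139, -0.001]
ft_force: [-0.8, 0.0, 0.7]
width: 1.0
grip_force: 0.0
```

Call:
drive_tool(targets=[0,0.004,0,0,0,0,1,0,0.008,0,0,0,0,1,0,0.012,0,0,0,0,1,0,0.015,0,0,0,0,1,0,0.015,0,0,0,0,1])

```text
t: 14.0
eef_pos: [0.6437, 0.1124, 0.1262]
ee_rot: [-0.119, 3.139, -0.001]
ft_force: [1.3, -2.5, 3.1]
width: 1.001
grip_force: 1.6
```

Call:
drive_tool(targets=[0,0.002,0,0,0,0,1,0,0.004,0,0,0,0,1,0,0.004,0,0,0,0,1])

```text
t: 14.3
eef_pos: [0.6435, 0.1154, 0.1262]
ee_rot: [-0.118, 3.139, -0.003]
ft_force: [0.1, -6.3, 3.9]
width: 1.0
grip_force: 3.6
```

```bash
python3 pad.py
```

```text
14.3 [0.6435 0.1154 0.1262] [ 0.1 -6.3  3.9]
pad+block top [10, 12, 18, 20, 19, 18, 5, 18, 19, 20, 20, 6, 14, 18, 18, 18, 17, 2, 18, 19, 19, 19, 6, 13, 19, 20, 20, 19, 2, 19, 19, 17, 17, 11, 5, 15, 6, 4, 10, 7, 3, 10, 10, 12, 18, 0, 17, 18, 18, 15, 0, 9, 6, 6, 6, 6, 0, 7, 7, 7, 7, 6, 1, 6, 6]
```

Contact with the stop is starting, so I finish this squeeze.

Call:
drive_tool(targets=[0,0.002,0,0,0,0,1,0,0.0035,0,0,0,0,1,0,0.0035,0,0,0,0,1])

```text
t: 14.65
eef_pos: [0.6433, 0.1179, 0.1262]
ee_rot: [-0.117, 3.139, -0.005]
ft_force: [-0.2, -11.5, 4.8]
width: 1.002
grip_force: 5.8
```

```bash
python3 pad.py
```

```text
14.65 [0.6433 0.1179 0.1262] [ -0.2 -11.5   4.8]
pad+block top [8, 14, 18, 19, 19, 16, 5, 18, 19, 20, 20, 7, 13, 18, 19, 19, 16, 5, 17, 18, 19, 19, 9, 10, 19, 20, 20, 19, 1, 19, 19, 17, 17, 15, 1, 15, 6, 5, 11, 6, 4, 10, 10, 15, 17, 0, 18, 18, 17, 13, 0, 9, 6, 6, 6, 6, 0, 7, 7, 7, 7, 5, 1, 7, 6]
```

Call:
drive_tool(targets=[0,0.001,0,0,0,0,1,0,0.002,0,0,0,0,1,0,0.002,0,0,0,0,1])

```text
t: 15.0
eef_pos: [0.6432, 0.1193, 0.1262]
ee_rot: [-0.117, 3.139, -0.006]
ft_force: [-0.1, -13.7, 4.3]
width: 1.0
grip_force: 7.0
```

Call:
drive_tool(targets=[0,-0.01,0,0,0,0,1,0,-0.0225,0,0,0,0,1,0,-0.0225,0,0,0,0,1,0,-0.0225,0,0,0,0,1])

```text
t: 15.4
eef_pos: [0.6443, 0.0994, 0.1255]
ee_rot: [0.117, -3.139, -0.001]
ft_force: [0.4, 0.4, -0.3]
width: 1.001
grip_force: 0.0
```

```bash
python3 pad.py; python3 - <<'E'
from h import *
p,d=r.read_camera("scene")
cv2.imwrite("pics/s2.png",cv2.resize(p[200:340,190:370],None,fx=4,fy=4,interpolation=cv2.INTER_CUBIC))
E
```

```text
15.4 [0.6443 0.0994 0.1255] [ 0.4  0.4 -0.3]
pad+block top [13, 10, 17, 19, 19, 17, 4, 18, 20, 19, 20, 8, 12, 18, 19, 19, 19, 1, 18, 19, 19, 19, 6, 13, 19, 19, 20, 20, 1, 19, 18, 17, 17, 13, 2, 15, 6, 4, 11, 3, 6, 10, 10, 12, 18, 0, 16, 17, 18, 14, 0, 9, 6, 6, 6, 6, 0, 7, 7, 7, 7, 5, 1, 6, 6]
```

View pics/s2.png

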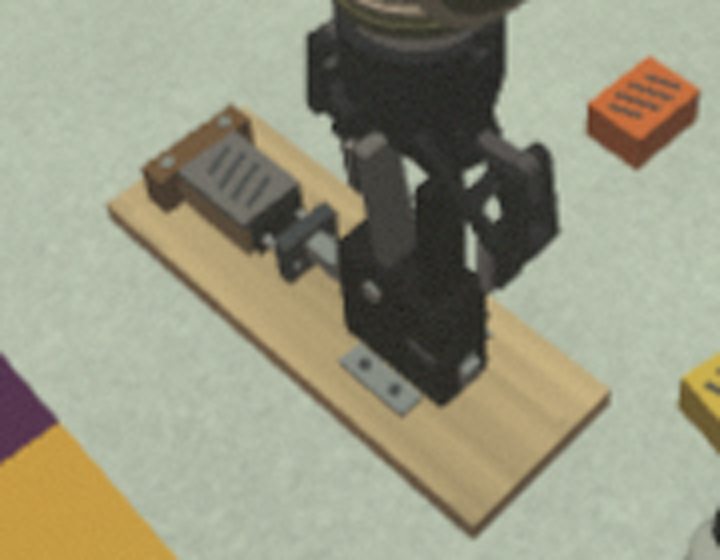

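The block is flush against the stop and the pad is touching it. I squeeze again gently, reading the force as it goes.

Call:
drive_tool(targets=[0,0.004,0,0,0,0,1,0,0.008,0,0,0,0,1,0,0.008,0,0,0,0,1])

```text
t: 15.8
eef_pos: [0.6439, 0.1066, 0.1264]
ee_rot: [-0.118, 3.139, -0.004]
ft_force: [-1.3, -8.2, 5.0]
width: 0.999
grip_force: 3.8
```

Call:
drive_tool(targets=[0,0.002,0,0,0,0,1,0,0.004,0,0,0,0,1,0,0.004,0,0,0,0,1])

```text
t: 16.1
eef_pos: [0.6438, 0.1099, 0.1268]
ee_rot: [-0.117, 3.139, -0.005]
ft_force: [-2.5, -10.7, 5.0]
width: 0.999
grip_force: 5.0
```

Call:
drive_tool(targets=[0,0.002,0,0,0,0,1,0,0.003,0,0,0,0,1,0,0.003,0,0,0,0,1])

```text
t: 16.4
eef_pos: [0.6436, 0.1123, 0.1269]
ee_rot: [-0.117, 3.139, -0.006]
ft_force: [-3.9, -12.3, 7.4]
width: 1.002
grip_force: 6.3
```

```bash
python3 - <<'E'
from h import *
for c in("top","scene"):
    p,d=r.read_camera(c);P,u,v=cloud(c,d)
    q=sel(P,(.635,-.045,.047),(.675,.03,.056))
    h,e=np.histogram(q[:,1],bins=40,range=(-.04,.04));print(c,h.tolist())
E
```

```text
top [4, 3, 0, 0, 0, 0, 0, 0, 0, 0, 0, 5, 14, 15, 14, 0, 14, 10, 0, 0, 0, 2, 0, 0, 1, 0, 0, 1, 0, 3, 1, 2, 0, 2, 1, 0, 0, 0, 0, 0]
scene [0, 0, 0, 0, 0, 0, 0, 0, 0, 0, 0, 0, 0, 2, 12, 12, 10, 10, 16, 8, 0, 0, 0, 0, 0, 0, 0, 0, 0, 0, 0, 1, 1, 1, 0, 0, 0, 0, 0, 0]
```

```bash
python3 - <<'E'
from h import *
for c in("top","scene"):
    f=np.load(f"/tmp/{c}.npz");P,u,v=cloud(c,f["d"])
    q=sel(P,(.625,-.045,.047),(.685,.05,.056))
    print(c,np.histogram(q[:,1],bins=50,range=(-.01,.04))[0].tolist())
    q=sel(P,(.625,-.045,.040),(.685,.05,.047))
    print(c,np.histogram(q[:,1],bins=50,range=(-.01,.04))[0].tolist())
p,d=r.read_camera("top");P,u,v=cloud("top",d)
q=sel(P,(.635,-.11,.042),(.675,.0,.056));print(np.histogram(q[:,1],bins=110,range=(-.11,0))[0].tolist())
E
```

```text
top [0, 0, 0, 0, 1, 0, 0, 0, 0, 0, 0, 0, 0, 0, 0, 0, 0, 0, 0, 0, 0, 0, 0, 0, 0, 0, 0, 0, 11, 0, 0, 17, 0, 17, 0, 2, 15, 0, 16, 0, 2, 4, 0, 0, 0, 3, 0, 0, 0, 0]
top [0, 0, 5, 0, 14, 0, 0, 15, 0, 13, 0, 0, 0, 0, 0, 0, 0, 0, 0, 0, 0, 0, 0, 0, 0, 0, 0, 0, 0, 0, 0, 1, 0, 1, 0, 0, 1, 0, 0, 0, 0, 4, 0, 5, 0, 1, 1, 0, 5, 0]
scene [0, 0, 0, 0, 0, 0, 0, 0, 0, 0, 0, 0, 0, 0, 0, 0, 0, 0, 0, 0, 0, 0, 0, 0, 0, 0, 0, 0, 0, 0, 0, 0, 1, 2, 3, 0, 4, 3, 3, 2, 5, 1, 5, 0, 3, 1, 0, 0, 0, 0]
scene [0, 0, 0, 0, 0, 1, 5, 2, 4, 9, 4, 7, 4, 1, 6, 2, 2, 0, 0, 0, 0, 0, 0, 0, 0, 0, 0, 0, 0, 0, 0, 0, 0, 0, 0, 0, 2, 0, 0, 1, 1, 1, 1, 3, 5, 1, 0, 0, 0, 0]
[0, 1, 15, 0, 16, 0, 4, 11, 0, 16, 0, 9, 7, 0, 16, 0, 15, 1, 0, 16, 0, 13, 2, 0, 16, 0, 16, 0, 1, 15, 0, 16, 0, 5, 10, 0, 16, 0, 12, 4, 0, 16, 0, 15, 1, 0, 16, 0, 16, 0, 0, 16, 0, 16, 0, 6, 10, 0, 16, 0, 11, 4, 0, 16, 0, 16, 0, 0, 16, 0, 16, 0, 0, 15, 0, 13, 0, 14, 0, 0, 14, 0, 2, 0, 0, 0, 0, 0, 0, 0, 0, 0, 4, 0, 0, 14, 0, 16, 0, 14, 0, 0, 14, 0, 11, 0, 0, 5, 0, 5]
```

```bash
cat > plate.py <<'E'
from h import *
for c in("top","scene"):
    m=[];b=[]
    for _ in range(2):
        p,d=r.read_camera(c);P,u,v=cloud(c,d)
        q=sel(P,(.63,-.026,.047),(.68,.008,.058));m.append(q[:,1].mean()*1000)
        q=sel(P,(.645,-.088,.042),(.665,-.0,.0475));b.append(np.percentile(q[:,1],[50,90])*1000)
    print(c,np.round(m,2),len(q))
s=r.sense();print(s["t"],s["eef_pos"].round(4),s["ft_force"].round(1))
E
python3 plate.py
```

```text
top [ -9.42 -10.63] 176
scene [-6.32 -6.52] 159
16.75 [0.6436 0.1123 0.1269] [ -4.4 -13.4   6.6]
```

Call:
drive_tool(targets=[0,-0.008,0,0,0,0,1,0,-0.018,0,0,0,0,1,0,-0.018,0,0,0,0,1])

```text
t: 17.05
eef_pos: [0.6448, 0.0956, 0.1256]
ee_rot: [0.117, -3.139, -0.0]
ft_force: [-0.3, 0.7, -0.1]
width: 0.999
grip_force: 0.0
```

```bash
python3 plate.py
```

```text
top [-8.9  -9.04] 162
scene [-5.42 -5.82] 154
17.25 [0.6446 0.0968 0.1257] [ 0.3 -0.  -0.5]
```

Call:
drive_tool(targets=[0,0.004,0,0,0,0,1,0,0.008,0,0,0,0,1,0,0.012,0,0,0,0,1,0,0.012,0,0,0,0,1])

```text
t: 17.65
eef_pos: [0.6441, 0.1065, 0.1266]
ee_rot: [-0.117, 3.139, -0.006]
ft_force: [-2.4, -12.7, 5.9]
width: 1.0
grip_force: 6.0
```

Call:
drive_tool(targets=[0,0.001,0,0,0,0,1,0,0.002,0,0,0,0,1,0,0.002,0,0,0,0,1])

```text
t: 17.95
eef_pos: [0.6441, 0.1078, 0.1268]
ee_rot: [-0.116, 3.139, -0.007]
ft_force: [-2.4, -14.0, 5.4]
width: 1.005
grip_force: 7.0
```

```bash
python3 plate.py
```

```text
top [-11.66 -11.99] 189
scene [-8.75 -8.55] 159
18.15 [0.6441 0.1078 0.1267] [ -1.9 -14.6   5.2]
```

Call:
drive_tool(targets=[0,0.0015,0,0,0,0,1,0,0.003,0,0,0,0,1,0,0.003,0,0,0,0,1])

```text
t: 18.45
eef_pos: [0.6439, 0.1105, 0.127]
ee_rot: [-0.116, 3.138, -0.008]
ft_force: [-3.7, -16.6, 7.0]
width: 0.999
grip_force: 7.8
```

Call:
drive_tool(targets=[0,0.0007,0,0,0,0,1,0,0.0012,0,0,0,0,1,0,0.0012,0,0,0,0,1])

```text
t: 18.75
eef_pos: [0.6439, 0.1114, 0.1271]
ee_rot: [-0.116, 3.138, -0.009]
ft_force: [-2.5, -16.9, 8.6]
width: 1.002
grip_force: 8.4
```

```bash
python3 plate.py
```

```text
top [-13.45 -13.62] 188
scene [-9.88 -9.45] 157
18.95 [0.6439 0.1114 0.1271] [ -3.2 -17.9   7.2]
```

Call:
drive_tool(targets=[0,-0.005,0,0,0,0,1,0,-0.015,0,0,0,0,1,0,-0.02,0,0,0,0,1,0,-0.02,0,0,0,0,1])

```text
t: 19.35
eef_pos: [0.6449, 0.0945, 0.1258]
ee_rot: [-0.118, 3.139, 0.0]
ft_force: [-0.2, -0.1, 0.6]
width: 1.0
grip_force: 0.0
```

```bash
python3 plate.py
```

```text
top [-9.35 -9.3 ] 177
scene [-6.04 -5.24] 158
19.55 [0.6447 0.0952 0.1258] [ 0.9 -0.2 -0.5]
```

Call:
drive_tool(targets=[0,0.006,0,0,0,0,1,0,0.012,0,0,0,0,1,0,0.016,0,0,0,0,1,0,0.0175,0,0,0,0,1,0,0.0175,0,0,0,0,1])

```text
t: 20.05
eef_pos: [0.644, 0.1097, 0.1269]
ee_rot: [-0.117, 3.138, -0.008]
ft_force: [-3.5, -15.4, 6.5]
width: 1.0
grip_force: 7.1
```

Call:
drive_tool(targets=[0,0.001,0,0,0,0,1,0,0.0015,0,0,0,0,1,0,0.0015,0,0,0,0,1])

```text
t: 20.35
eef_pos: [0.6439, 0.1107, 0.1271]
ee_rot: [-0.116, 3.138, -0.008]
ft_force: [-3.0, -15.9, 7.2]
width: 1.002
grip_force: 8.0
```

Call:
drive_tool(targets=[0,0,0,0,0,0,1])

```text
t: 20.45
eef_pos: [0.6439, 0.1107, 0.1271]
ee_rot: [-0.116, 3.138, -0.008]
ft_force: [-2.7, -16.6, 6.4]
width: 0.999
grip_force: 8.0
```

Call:
drive_tool(targets=[0,0.001,0,0,0,0,1,0,0.002,0,0,0,0,1,0,0.0025,0,0,0,0,1,0,0.0025,0,0,0,0,1])

```text
t: 20.85
eef_pos: [0.6437, 0.1126, 0.1272]
ee_rot: [-0.116, 3.139, -0.01]
ft_force: [-4.0, -19.7, 8.0]
width: 1.0
grip_force: 9.4
```

```bash
python3 plate.py
```

```text
top [-12.98 -13.87] 183
scene [-10.18 -10.13] 162
21.05 [0.6437 0.1126 0.1272] [ -4.1 -20.    8.5]
```

Call:
drive_tool(targets=[0,0.0008,0,0,0,0,1,0,0.0012,0,0,0,0,1,0,0.0012,0,0,0,0,1])

```text
t: 21.35
eef_pos: [0.6437, 0.113, 0.1271]
ee_rot: [-0.115, 3.139, -0.012]
ft_force: [-4.2, -22.3, 7.6]
width: 1.003
grip_force: 11.0
```

Call:
drive_tool(targets=[0,-0.008,0,0,0,0,1,0,-0.018,0,0,0,0,1,0,-0.023,0,0,0,0,1,0,-0.023,0,0,0,0,1])

```text
t: 21.75
eef_pos: [0.6448, 0.094, 0.1256]
ee_rot: [0.117, -3.139, -0.0]
ft_force: [1.0, -0.7, -0.3]
width: 0.997
grip_force: 0.0
```

```bash
python3 plate.py
```

```text
top [-12.79 -13.16] 175
scene [-9.02 -9.08] 173
21.95 [0.6448 0.0948 0.1257] [0.2 1.1 0.2]
```

The extra step latched: the plate moved 4 mm and stayed after release. I lift clear and check.

Call:
drive_tool(targets=[0,0,-0.04,0,0,0,1,0,0,-0.08,0,0,0,1,0,0,-0.12,0,0,0,1,0,0,-0.14,0,0,0,1,0,0,-0.14,0,0,0,1])

```text
t: 22.45
eef_pos: [0.6456, 0.0946, 0.2692]
ee_rot: [-0.119, 3.133, -0.0]
ft_force: [0.2, -0.3, -0.3]
width: 0.999
grip_force: 0.0
```

```bash
python3 - <<'E'
from h import *
p,d=r.read_camera("wrist");P,u,v=cloud("wrist",d)
q=sel(P,(.6,-.13,.035),(.72,-.03,.06));print("stop+block",rect(q),q[:,1].min(),q[:,2].max())
q=sel(P,(.6,-.092,.035),(.72,-.038,.06));print("block",rect(q))
cv2.imwrite("pics/w5.png",cv2.resize(p[80:260,80:400],None,fx=2.5,fy=2.5))
E
```

```text
stop+block (array([655.3, -71.7]), array([69.5, 85.5]), -86.2) -0.11638668563928992 0.0454016753168617
block (array([654.1, -64.9]), array([44.1, 56.7]), -85.8)
```

View pics/w5.png

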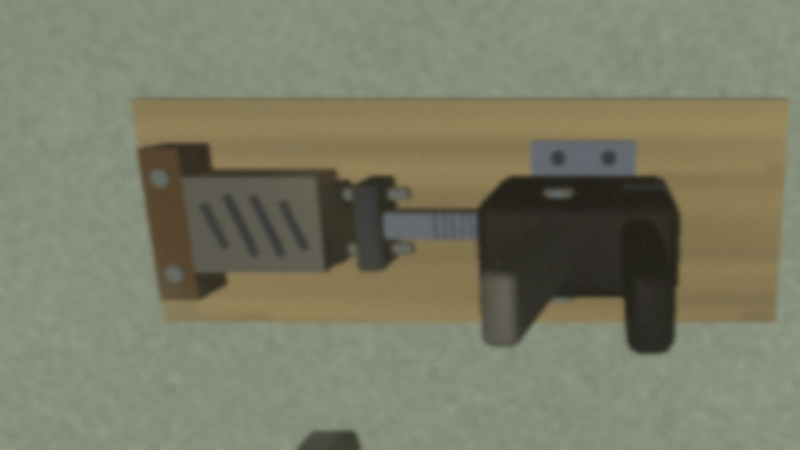

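The block is tight against the stop (190,220), square and lino up. The pad is compressed (pins show behind the plate at 400,200), and the trigger is released.

```bash
python3 -c "
from station import r
print(r.hand_in())"
```

```text
the job is handed in; nothing more can be done
None
```

I laid the block flat on the clamp board, lino up, and squeezed the jaw forward until it held the block square against the stop at an estimated 24–28 N. I let go of the trigger, left the jar, bottle and roller alone, and handed the job in at about 22.5 s; no verdict came back.

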